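# Hang the lot tag on the display rail in front of the teapot

## Robot

A 7-joint arm with a two-finger parallel gripper is mounted at the origin on the work surface. World frame = base frame: x ahead of the robot, y to its left, z up, the work surface at z = 0. Lengths are in m, angles in degrees, forces in N, time in s.
With the tool pointing down it reaches from about 0.425 to 1.025 m from the base axis. Payload 3.6 kg.
Tool frame: the origin (TCP) lies at the very end of the fingers, on their centre line; the grasp point (between the pads) lies 19 mm behind it; z points along the fingers, y is the line along which they close (so a half turn about z gives the same grasp; the last joint's range is limited). The gripper opens to 85 mm and grips with 20 to 120 N. Pads are 22 mm wide; open, the fingers measure 114 mm over their backs; the gripper's body (76 mm by 85 mm) begins 54 mm behind the grasp point. The pads swing forward as they close: fully open they stand 13 mm farther back than shut.
Start: joints at [-5.357, 33.873, 2.773, 92.16, -1.908, 54.013, -1.931], TCP at [0.725, 0, 0.192] pointing down, gripper open.
Joint ranges: [-153.93, 153.93], [-27.13, 128.08], [-72.61, 78.16], [10.71, 143.7], [-87.88, 267.88], [4.46, 118.87], [-176.78, 176.78]. Speed limits (degrees/s): [147.25, 147.25, 180, 180, 180, 180, 180].

## Interface

Orientations are given as a 3x3 rotation matrix whose columns are the frame's x, y, z axes.
In Python, from workcell import telemetry, cams, hand_in gives the robot as it stands.
- The arm moves only by the tool jog_arm, never from a script. Its argument "rows" is a list of rows, each an object of numbers: "dx", "dy", "dz": the shift along the tool's x, y, z scaled (see below); "rx", "ry", "rz": the turn, a rotation vector about the tool's x, y, z scaled (see below); "claw": the opening, from 0 (shut) to 1 (fully open). A call has exactly 5 rows; each row is the pose to reach, as a shift and turn from the pose commanded when the call began, along the tool's axes at that moment; what a row does not reach only later rows make up. The controller multiplies each number of a shift by 0.3 m and each number of a turn by pi/2 rad. A row lasts 1/8 s, in which the tool goes at most 62.5 mm and 10.7 degrees, less where a joint would pass 70% of its speed; a pose out of reach is approached as far as the arm can. A call with a number of a shift or a turn outside -1 to 1 is refused whole. A call with a gripper value outside its range is refused whole. The fingers move at their own pace and stop on an object; "grip_force" is the grip in N (left out, the last holds). Time passes only in rows, so rows that repeat a pose let the fingers close, or fill a call up. It gives the time, the measured TCP pose, the force, the opening and the grip force at its end, in the units of the state.
- telemetry.observe(): the state, without advancing time (a new reading comes with each control period).
- cams.get_image(name): name is "scene" or "side" or "wrist"; returns a dict with "color" (420x560x3 uint8, red, green, blue), "vertical_fov" (degrees; the focal length in pixels is half the picture's height over the tangent of half this angle, whatever the lens; pixels are square), "cx", "cy" (the principal point, pixels), "view" (4x4, takes a point from world to camera coordinates); the wrist camera has in their place "tool_from_camera" (4x4, takes a point from camera to tool coordinates, whose origin is the TCP and whose axes are the flange's). Camera axes: x right, y up, looking along -z (the intrinsics and any distortion apply to the point x, -y, -z); pixel columns grow to the right and rows downward; lengths in m; the calibration is good to about 2 mm. A picture is of the moment at which its call begins: read the wrist's pose just before it. There is no depth.
- hand_in(): hands the job in; it is judged then, once.
The state is a dict: "time": time; "joints": joint angles; "dq": joint speeds; "tau": joint torques, N m; "ee_pos": TCP position; "ee_rot": TCP orientation; "contact_force": force on the tool from outside, world axes, zero at the start; "moment": the same for the moment, N m; "finger_gap": finger opening in m; "grip_force": force on a finger pad.
Only numpy, scipy, OpenCV 4.12 (cv2) and the standard library are available. Lean on these libraries where they do the work, as an engineer would, in place of code of your own. Each camera call takes 0.05 s, during which the arm holds its last target. There are 200 camera calls.

## Task

Take the lot tag with the rectangular plate out of the wooden tag block, hook it onto the display rail within the last 10 cm at the rail's open end (the end without a post), and slide it along the rail, without lifting it off again, until it hangs centred in front of the teapot. Let go and leave it hanging straight and still; leave the teapot, vase, jar and the round tag where they are.

Things in the scene. Friction and masses are not known exactly. Their poses are not given: they have to be found in the camera images.
- rail_stand: Fixed stand: a bare round steel bar 12 mm thick, 480 mm long, along the stand's y at x = 0, centre line 190 mm above the table, from its open end at y = -240 mm to a 24 mm square dark post (210 mm tall, on a 160 x 100 x 10 mm foot) at y = +240 mm. Origin on the table under the bar's middle; x points across the bar, away from the robot, to the pots; z up.
- rail_end (a point): Centre of the bar's open end, on its centre line, 190 mm above the table; axes as rail_stand (the bar runs from here to +y).
- lot_tag: The tag to hang: rigid, 190 mm tall, 140 g. Origin at the centre of the plate's lower edge, z up. White rectangular plate 5 (x) x 60 (y) x 80 mm (z), above it a hook of 4 mm steel strip, 20 mm wide, open to +x (see its hook point), on top a black grip tab (see its grip point). Starts upright in one slot of tag_block, its lowest 30 mm in the slot. Pull it straight up.
- lot_tag_hook (a point): Where the bar's centre lies when the tag hangs: tag x = y = 0, z = 131 mm; axes as tag. Hook: foot at z 80-84, leg at x -18 to -14 mm, roof with ridge underside at z = 138, lip at x 14 to 18 reaching down to z = 114. The plate bars the way from above: the bar enters sideways from +x under the lip, its centre at tag z = 99, then the tag is lowered 32 mm until the roof rests on it.
- lot_tag_grip (a point): Where to pinch the lot tag's black tab: tag x = y = 0, z = 172 mm, axes as tag. The tab is 16 (x) x 24 (y) mm, from z = 142 to 190 mm; pinch it across x, fingertips above the hook's roof.
- round_tag: Bystander in the other slot of the block: same hook, tab and height as the lot tag, but its plate is a 48 mm disc on a 58 mm wide, 34 mm tall tongue, so it has a round top. Origin and axes as for the lot tag.
- tag_block: Fixed wooden block 70 (x) x 200 (y) x 42 mm with two slots along y at y = -50 and +50 mm, each 63 mm long, 6.5 mm wide and 30 mm deep (slot floor 12 mm above the table). Origin at the centre of its underside. Either tag may be in either slot.
- teapot: Dark metal teapot standing behind the rail: round body 104 mm across, lid with a knob, 96 mm tall in all, a short spout to -y and a pale wooden side handle 125 mm out to +x. Origin on the table under the middle of the round body and lid knob; x and y axes parallel to rail_stand's. The tag must hang at this y.
- vase: Black vase, 86 mm across, 142 mm tall, behind the rail; may have swapped places with the teapot. Origin at the centre of its foot.
- jar: Brass lidded jar, 90 mm across, 88 mm tall, behind the rail near its open end. Origin at the centre of its foot.

How it is judged (in metres and radians):
On the way, in this order (a step that is already met when the one before it is completed fails the run):
1. the lot tag is hooked on the rail within 12 cm of its open end (x of lot_tag_hook in the frame of rail_end between -0.008 and 0.008 m and z of lot_tag_hook in the frame of rail_end between -0.008 and 0.008 m and y of lot_tag_hook in the frame of rail_end between 0 and 0.12 m), for 0.1 s.
2. the lot tag, hooked on the rail, has come to within 20 mm of the teapot's middle (x of lot_tag_hook in the frame of rail_end between -0.008 and 0.008 m and z of lot_tag_hook in the frame of rail_end between -0.008 and 0.008 m and y of lot_tag_hook in the frame of teapot between -0.02 and 0.02 m), for 0.2 s.
At the end, for the whole second after the job is handed in: The lot tag hangs on the rail by its hook (hook point within 8 mm of the bar's centre line in x and z), within 20 mm of the teapot's middle along the rail, upright within 0.2 rad, at rest and carried by the rail (all of step 2 and angle between lot_tag's own z axis and vertical below 0.2 rad and linear speed of lot_tag below 0.03 m/s and angular speed of lot_tag below 0.3 rad/s and contact force between lot_tag and rail_stand above 0.3 N); the robot touches nothing.
It fails at once if the lot tag is lifted off, or put on, the rail more than 14 cm from its open end (hook point 15 to 60 mm above the bar and within 20 mm of it crosswise) (x of lot_tag_hook in the frame of rail_end between -0.02 and 0.02 m and z of lot_tag_hook in the frame of rail_end between 0.015 and 0.06 m and y of lot_tag_hook in the frame of rail_end between 0.14 and 0.48 m).
It fails at once if the teapot is moved more than 20 mm (distance of teapot from where it was at the start of the episode above 0.02 m).
It fails at once if the vase is moved more than 20 mm (distance of vase from where it was at the start of the episode above 0.02 m).
It fails at once if the jar is moved more than 20 mm (distance of jar from where it was at the start of the episode above 0.02 m).
It fails at once if the round tag is moved more than 20 mm (distance of round_tag from where it was at the start of the episode above 0.02 m).
It also fails if it takes over 48 s, if anything falls off the work surface, if the arm or the gripper's body presses on something with over 40 N, if the wrist force passes 120 N, or if a joint passes its speed limit or range.

## Working session

There is one attempt and no reset: what is moved stays moved. The work goes in short steps, Python scripts to look and compute and a tool call to move; the robot and the scene stay as the last step left them, time stands still between calls to the robot, and variables do not carry over. Pictures are saved under pics/ and viewed, at most 11 in all, crops included, and the job is handed in when it is done.

Besides the shell and the picture viewer there is one more tool, called after "Request:" as name(argument=value, ...), one argument or row to a line, values as JSON. jog_arm: Moves the arm, as the interface text tells. Its arguments: {"type":"object","properties":{"rows":{"type":"array"},"grip_force":{"type":"number"}},"required":["rows"]}

```bash
ls; mkdir -p pics
python3 - <<'E'
from workcell import telemetry, cams
import cv2, numpy as np
s=telemetry.observe(); print(s['time'],s['ee_pos'],np.round(s['ee_rot'],3).tolist(),s['finger_gap'])
ims=[]
for n in ['scene','side']:
    d=cams.get_image(n); print(n,{k:(np.round(v,4).tolist() if not np.isscalar(v) else v) for k,v in d.items() if k!='color'})
    cv2.imwrite(f'pics/{n}0.png',d['color'][:,:,::-1])
print(telemetry.observe()['time'])
E
```

```text
pics
0.0 [7.24071584e-01 2.03930693e-05 1.91230631e-01] [[-0.0, 1.0, -0.002], [1.0, 0.0, -0.0], [-0.0, -0.002, -1.0]] 0.08553897244436338
scene {'vertical_fov': 51.85105524866119, 'cx': 276.24256811377563, 'cy': 211.40702029229496, 'view': [[0.3219, 0.9468, 0.0035, -0.1352], [-0.7995, 0.2698, 0.5367, 0.4088], [0.5072, -0.1755, 0.8438, -1.3822], [0.0, 0.0, 0.0, 1.0]]}
side {'vertical_fov': 52.477091579202266, 'cx': 279.75810652230035, 'cy': 206.04104373328863, 'view': [[-0.9114, -0.411, 0.0197, 0.5011], [0.273, -0.568, 0.7764, -0.2844], [-0.3079, 0.713, 0.6299, -0.862], [0.0, 0.0, 0.0, 1.0]]}
0.1
```

View pics/scene0.png

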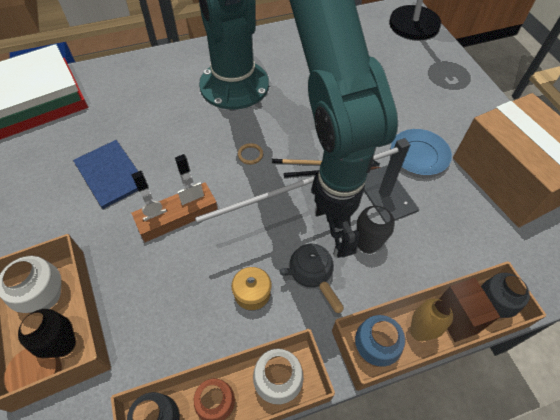

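View pics/side0.png

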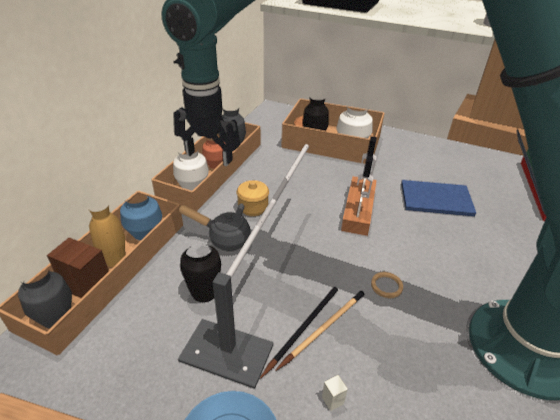

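The scene picture shows the rail from its open end near (198,218) to the post near (400,150). The block is at (175,212) with tags at (150,207) and (190,190). The teapot is at (312,262), the vase at (374,228) and the jar at (251,287). I'll crop in for accurate picks.

Run:
```python
import cv2, numpy as np
a=cv2.imread('pics/scene0.png'); b=cv2.imread('pics/side0.png')
p=cv2.resize(a[145:245,120:225],None,fx=5.5,fy=5.5,interpolation=cv2.INTER_CUBIC)
q=cv2.resize(b[130:240,335:385],None,fx=5,fy=5,interpolation=cv2.INTER_CUBIC)
out=np.zeros((600,800,3),np.uint8); out[:550,:577]=p[:550,:577]
out[:550,580:800]=q[:550,15:235]
cv2.imwrite('pics/crop1.png',out)
# side: rail+pots
p=cv2.resize(b[135:365,170:320],None,fx=2.6,fy=2.6,interpolation=cv2.INTER_CUBIC)
q=cv2.resize(a[130:315,225:425],None,fx=2,fy=2,interpolation=cv2.INTER_CUBIC)
out=np.zeros((600,800,3),np.uint8); out[:p.shape[0],:390]=p[:600]; out[:370,395:795]=q
cv2.imwrite('pics/crop2.png',out)
```

```text
(no output)
```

View pics/crop1.png

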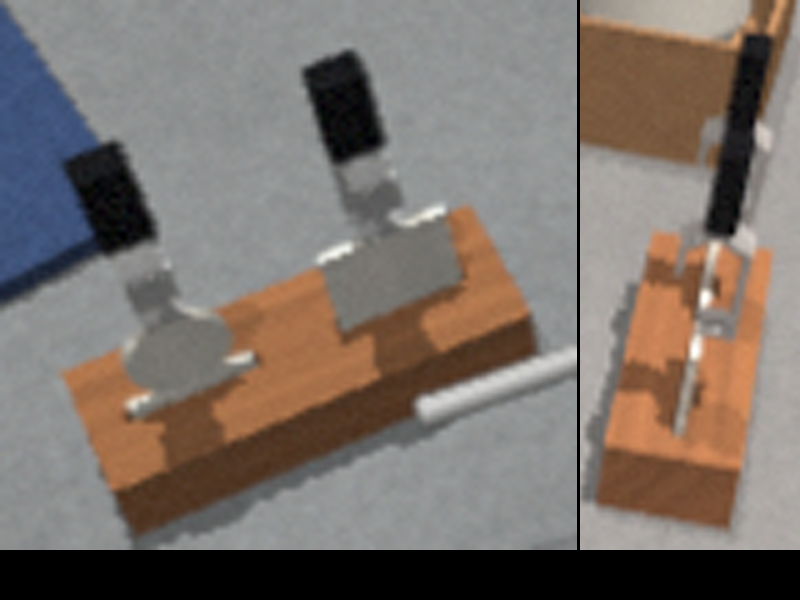

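View pics/crop2.png

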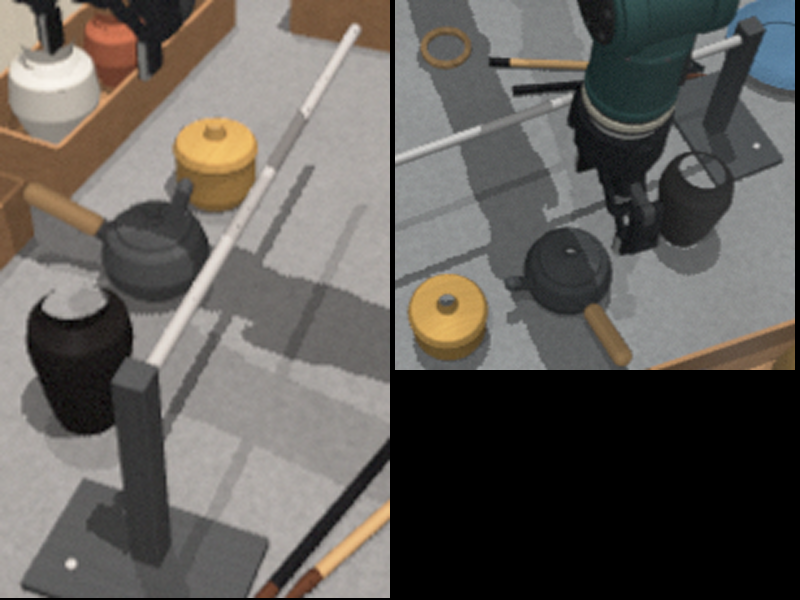

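The rectangular-plate tag is the right one in the scene view, in the block's +y slot, and its hook opens away from the robot (+x). Next I'll fit the poses.

```bash
cat > h.py <<'E'
import numpy as np
from scipy.optimize import least_squares
S=dict(f=210/np.tan(np.radians(51.85105524866119/2)),c=(276.2426,211.407),V=np.array([[0.3219,0.9468,0.0035,-0.1352],[-0.7995,0.2698,0.5367,0.4088],[0.5072,-0.1755,0.8438,-1.3822]]))
D=dict(f=210/np.tan(np.radians(52.477091579202266/2)),c=(279.7581,206.041),V=np.array([[-0.9114,-0.411,0.0197,0.5011],[0.273,-0.568,0.7764,-0.2844],[-0.3079,0.713,0.6299,-0.862]]))
def proj(C,p):
    q=C['V'][:,:3]@p+C['V'][:,3]; return np.array([C['c'][0]+C['f']*q[0]/-q[2],C['c'][1]-C['f']*q[1]/-q[2]])
def fit(obs,x0,yaw=True):
    def r(x):
        t=x[2] if yaw else 0; c,s=np.cos(t),np.sin(t); o=[]
        for C,l,uv in obs: o+=list(proj(C,np.array([x[0]+c*l[0]-s*l[1],x[1]+s*l[0]+c*l[1],l[2]]))-uv)
        return np.array(o)
    s=least_squares(r,x0,loss='soft_l1'); return s.x,np.round(r(s.x).reshape(-1,2),1).tolist()
E
python3 - <<'E'
from h import *
a=lambda u,v:(120+u/5.5,145+v/5.5)
b=lambda u,v:(335+(u-565)/5,130+v/5)
c=lambda u,v:(170+u/2.6,135+v/2.6)
d=lambda u,v:(225+(u-395)/2,130+v/2)
P=lambda n,r:print(n,np.round(r[0],4),r[1])
z=.042
P('block',fit([(S,(-.035,-.1,z),a(62,375)),(S,(-.035,.1,z),a(470,207)),(S,(.035,.1,z),a(530,317)),(S,(.035,-.1,z),a(112,490)),
 (D,(.035,-.1,z),b(655,235)),(D,(-.035,-.1,z),b(772,250)),(D,(-.035,.1,z),b(742,470)),(D,(.035,.1,z),b(610,450))],[.5,-.2,0]))
P('rail',fit([(S,(0,-.24,.19),a(423,410)),(S,(0,.228,.19),d(740,41)),(D,(0,-.24,.19),c(356,29)),(D,(0,.228,.19),c(153,364))],[.6,0,0]))
P('tea',fit([(S,(0,0,.092),d(571,250)),(D,(0,0,.038),c(156,252)),(S,(0,0,.038),d(568,270))],[.7,0],False))
P('vase',fit([(S,(0,0,.142),d(702,170)),(D,(0,0,.142),c(76,300)),(D,(0,0,.0),c(84,420))],[.7,0.1],False))
P('jar',fit([(S,(0,0,.088),d(448,299)),(D,(0,0,.088),c(215,128))],[.7,0],False))
P('lot tab top',fit([(S,(0,0,.202),a(332,60)),(D,(0,0,.202),b(737,135))],[.5,-.2],False))
P('round tab top',fit([(S,(0,0,.202),a(97,150)),(D,(0,0,.202),b(755,40))],[.5,-.2],False))
E
```

```text
block [ 0.432  -0.2737  0.1714] [[-0.2, -0.9], [-0.1, -1.4], [0.2, -1.7], [0.0, -0.2], [-0.8, -1.1], [-0.0, -0.3], [-0.2, -0.2], [-1.2, -1.1]]
rail [0.5633 0.0104 0.0788] [[-0.5, -0.1], [-4.8, 0.1], [-0.3, 0.2], [-0.8, 1.8]]
tea [ 0.6898 -0.0062] [[0.1, -0.5], [-0.5, -0.4], [-0.2, 0.0]]
vase [0.6589 0.1644] [[2.9, -4.8], [-1.0, -0.8], [2.4, -1.5]]
jar [ 0.7002 -0.1516] [[0.0, -0.6], [-0.5, -1.2]]
lot tab top [ 0.4187 -0.2256] [[-0.1, 0.8], [0.3, 1.3]]
round tab top [ 0.4343 -0.3223] [[0.1, 0.8], [0.5, 0.5]]
```

Request:
jog_arm(
  rows=[
    {"dz": -0.18, "claw": 1},
    {"dz": -0.27, "dx": -0.1, "dy": -0.1, "claw": 1},
    {"dz": -0.27, "dx": -0.23, "dy": -0.23, "claw": 1},
    {"dz": -0.27, "dx": -0.36, "dy": -0.36, "rz": -0.05, "claw": 1},
    {"dz": -0.27, "dx": -0.49, "dy": -0.49, "rz": -0.1, "claw": 1},
  ],
)

```text
schema error: expected keys dx, dy, dz, rx, ry, rz, claw
```

Request:
jog_arm(
  rows=[
    {"dx": 0, "dy": 0, "dz": -0.18, "rx": 0, "ry": 0, "rz": 0, "claw": 1},
    {"dx": -0.1, "dy": -0.1, "dz": -0.27, "rx": 0, "ry": 0, "rz": 0, "claw": 1},
    {"dx": -0.23, "dy": -0.23, "dz": -0.27, "rx": 0, "ry": 0, "rz": 0, "claw": 1},
    {"dx": -0.36, "dy": -0.36, "dz": -0.27, "rx": 0, "ry": 0, "rz": -0.05, "claw": 1},
    {"dx": -0.49, "dy": -0.49, "dz": -0.27, "rx": 0, "ry": 0, "rz": -0.1, "claw": 1},
  ],
)

```text
time: 0.72
ee_pos: [0.5763, -0.1482, 0.2731]
ee_rot: [[-0.159, 0.987, -0.001], [0.987, 0.159, -0.0], [-0.0, -0.001, -1.0]]
contact_force: [-0.1, -0.5, -0.1]
finger_gap: 0.0855
grip_force: 0.0
```

Request:
jog_arm(
  rows=[
    {"dx": -0.06, "dy": -0.18, "dz": 0, "rx": 0, "ry": 0, "rz": -0.007, "claw": 1},
    {"dx": -0.12, "dy": -0.37, "dz": 0, "rx": 0, "ry": 0, "rz": -0.007, "claw": 1},
    {"dx": -0.17, "dy": -0.55, "dz": 0, "rx": 0, "ry": 0, "rz": -0.007, "claw": 1},
    {"dx": -0.17, "dy": -0.55, "dz": 0, "rx": 0, "ry": 0, "rz": -0.007, "claw": 1},
    {"dx": -0.17, "dy": -0.55, "dz": 0, "rx": 0, "ry": 0, "rz": -0.007, "claw": 1},
  ],
)

```text
time: 1.35
ee_pos: [0.4236, -0.2229, 0.2735]
ee_rot: [[-0.167, 0.986, 0.001], [0.986, 0.167, 0.0], [-0.0, 0.001, -1.0]]
contact_force: [0.8, 0.0, 0.9]
finger_gap: 0.0854
grip_force: 0.0
```

```bash
cat >> h.py <<'E'
def wcam(d,s):
    T=np.eye(4);T[:3,:3]=s['ee_rot'];T[:3,3]=s['ee_pos']
    V=np.linalg.inv(T@np.array(d['tool_from_camera'])); return dict(f=210/np.tan(np.radians(d['vertical_fov']/2)),c=(d['cx'],d['cy']),V=V[:3])
E
cat > w.py <<'E'
from workcell import telemetry, cams
import cv2, sys, pickle
from h import *
s=telemetry.observe(); d=cams.get_image('wrist'); C=wcam(d,s)
pickle.dump(C,open(f'{sys.argv[1]}.pkl','wb')); cv2.imwrite(f'pics/{sys.argv[1]}.png',d['color'][:,:,::-1])
print(s['time'],np.round(s['ee_pos'],4),np.degrees(np.arctan2(s['ee_rot'][1][1],s['ee_rot'][0][1])), np.round(d['tool_from_camera'],3).tolist())
for n,p in dict(tabobs=(.4187,-.2256,.202),tabblk=(.4235,-.2244,.202),railend=(.582,-.229,.19)).items(): print(n,proj(C,np.array(p)))
E
python3 w.py wrist1
```

```text
1.35 [ 0.4236 -0.2229  0.2735] 9.631644509698457 [[-0.001, 0.946, 0.323, 0.084], [1.0, 0.001, 0.001, 0.0], [0.001, 0.323, -0.946, -0.182], [0.0, 0.0, 0.0, 1.0]]
tabobs [275.13350145 212.20501002]
tabblk [281.04522482 211.7673996 ]
railend [453.75671824 240.04200449]
```

View pics/wrist1.png

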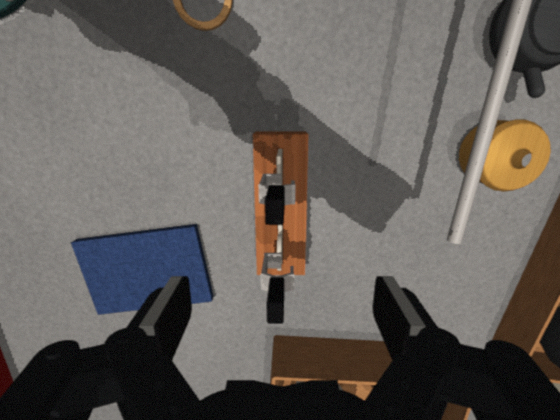

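The wrist view shows the tab top at column 275 and the rail end at (455,240), 1 px from my prediction. The bar leaves the top edge near (528,0). I'll refine the rail yaw with these.

Run:
```python
from h import *
import pickle
C=pickle.load(open('wrist1.pkl','rb'))
def back(u,v,z):
    return least_squares(lambda x:proj(C,np.array([x[0],x[1],z]))-[u,v],[.5,-.1]).x
e=back(455,240,.19); q=back(518,37,.19);t=back(525,0,.19)
print(e,q,'yaw',np.arctan2(-(q-e)[0],(q-e)[1]),t)
for p in [(254,274),(307,274),(254,132),(307,132)]: print(back(*p,.042))
print('tab top near/far edge',back(275,223,.202),back(275,200,.202))
print(back(540,28,.04),'tea?')
from cv2 import imread
im=imread('pics/wrist1.png')[:,:,:].mean(2).astype(int)
for r in (60,120,180): print(r,im[r,440:535:1].tolist() if 0 else [c for c in range(440,540) if im[r,c]>175])
```

```text
[ 0.5830906  -0.22877441] [ 0.57380573 -0.06538604] yaw 0.05676597235139856 [ 0.56931246 -0.04233776]
[ 0.40912526 -0.37827231]
[ 0.48526895 -0.36543916]
[ 0.38119524 -0.17897638]
[ 0.44674441 -0.16791621]
tab top near/far edge [ 0.42012576 -0.2351107 ] [ 0.4168959  -0.21514556]
[ 0.68763625 -0.01009622] tea?
60 [505, 506, 507, 508, 509]
120 [488, 489, 490, 491, 492]
180 [471, 472, 473, 474, 475, 476]
```

Request:
jog_arm(
  rows=[
    {"dx": 0, "dy": -0.01, "dz": 0.12, "rx": 0, "ry": 0, "rz": 0, "claw": 1},
    {"dx": 0, "dy": -0.01, "dz": 0.22, "rx": 0, "ry": 0, "rz": 0, "claw": 1},
    {"dx": 0, "dy": -0.01, "dz": 0.3, "rx": 0, "ry": 0, "rz": 0, "claw": 1},
    {"dx": 0, "dy": -0.01, "dz": 0.355, "rx": 0, "ry": 0, "rz": 0, "claw": 1},
    {"dx": 0, "dy": -0.01, "dz": 0.355, "rx": 0, "ry": 0, "rz": 0, "claw": 1},
  ],
)

```text
time: 2.02
ee_pos: [0.4207, -0.2223, 0.1656]
ee_rot: [[-0.17, 0.985, -0.002], [0.985, 0.17, 0.001], [0.002, -0.002, -1.0]]
contact_force: [0.1, 0.1, 0.1]
finger_gap: 0.0856
grip_force: 0.0
```

Request:
jog_arm(
  grip_force=60,
  rows=[
    {"dx": -0.01, "dy": 0, "dz": 0, "rx": 0, "ry": 0, "rz": 0, "claw": 0.6},
    {"dx": -0.01, "dy": 0, "dz": 0, "rx": 0, "ry": 0, "rz": 0, "claw": 0},
    {"dx": -0.01, "dy": 0, "dz": 0, "rx": 0, "ry": 0, "rz": 0, "claw": 0},
    {"dx": -0.01, "dy": 0, "dz": 0, "rx": 0, "ry": 0, "rz": 0, "claw": 0},
    {"dx": -0.01, "dy": 0, "dz": 0, "rx": 0, "ry": 0, "rz": 0, "claw": 0},
  ],
)

```text
time: 2.65
ee_pos: [0.4206, -0.2267, 0.1671]
ee_rot: [[-0.167, 0.986, 0.0], [0.986, 0.167, -0.0], [-0.0, 0.0, -1.0]]
contact_force: [0.8, -0.7, -0.7]
finger_gap: 0.0002
grip_force: 0.0
```

Run:
```python
from h import *
import pickle
C=pickle.load(open('wrist1.pkl','rb'))
back=lambda u,v,z:least_squares(lambda x:proj(C,np.array([x[0],x[1],z]))-[u,v],[.5,-.1]).x
a=[back(u,v,.192) for u,v in [(507,60),(490,120),(473.5,180),(457.2,238)]]
print(a,[np.arctan2(-(q-a[-1])[0],(q-a[-1])[1]) for q in a[:-1]])
from workcell import telemetry
s=telemetry.observe();print(s['ee_pos'],s['finger_gap'],s['grip_force'])
```

```text
[array([ 0.5705979, -0.0817784]), array([ 0.5741534 , -0.12484443]), array([ 0.57856111, -0.17315277]), array([ 0.58306355, -0.22592598])] [np.float64(0.08626377096730684), np.float64(0.08792086726387553), np.float64(0.08511068165560386)]
[ 0.4205816  -0.22669652  0.16709437] 0.00016024607641144036 0.0
```

The fingers shut to zero gap, so the grasp missed. I'll look before moving anything.

Run:
```python
from workcell import telemetry, cams
import cv2,numpy as np
a=cams.get_image('scene')['color'][:,:,::-1];b=cams.get_image('side')['color'][:,:,::-1];w=cams.get_image('wrist')['color'][:,:,::-1]
out=np.zeros((600,800,3),np.uint8)
out[:300,:400]=cv2.resize(a[140:240,110:243],(400,300),interpolation=cv2.INTER_CUBIC)
out[:300,400:]=cv2.resize(b[100:250,300:500],(400,300),interpolation=cv2.INTER_CUBIC)
out[300:,:400]=cv2.resize(w,(400,300))
out[300:,400:]=cv2.resize(w[100:400,130:430],(400,300),interpolation=cv2.INTER_CUBIC)
cv2.imwrite('pics/miss.png',out)
```

```text
(no output)
```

View pics/miss.png

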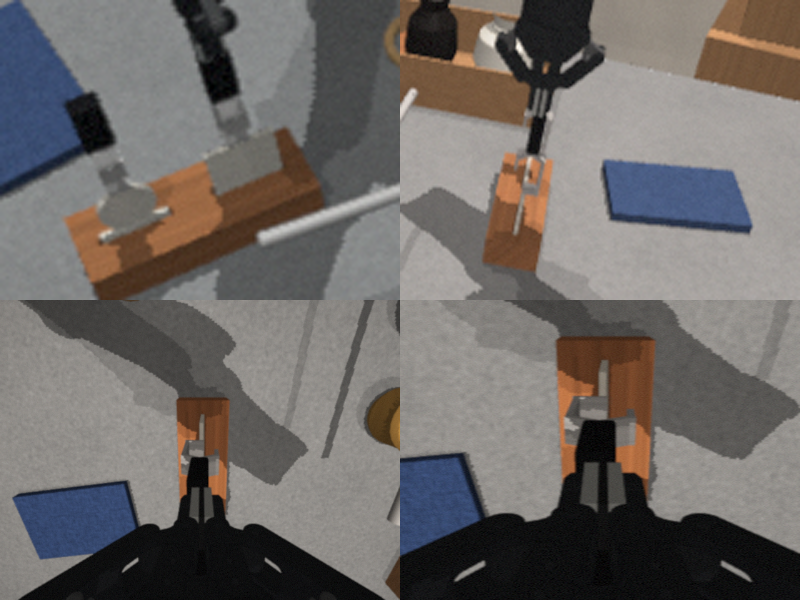

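The fingers seem to be beside or above the tab rather than around it. I'll project the reported TCP and triangulate the tab with free z.

Run:
```python
from h import *
import pickle
from workcell import telemetry
s=telemetry.observe(); p=np.array(s['ee_pos']);print(s['time'],p,s['finger_gap'],s['grip_force'],s['contact_force'],s['moment'])
a=lambda q:((q-[110,140])*[400/133,3]).round(1)
b=lambda q:((q-[300,100])*[2,2]+[400,0]).round(1)
C=pickle.load(open('wrist1.pkl','rb'))
for n,q in [('tcp',p),('tcp+3cm',p+[0,0,.03]),('tabtop',np.array([.42,-.2255,.202])),('tabbot',np.array([.421,-.2255,.154]))]: print(n,a(proj(S,q)),b(proj(D,q)))
A=lambda u,v:(120+u/5.5,145+v/5.5); B=lambda u,v:(335+(u-565)/5,130+v/5)
f=lambda o:least_squares(lambda x:np.concatenate([proj(K,x)-uv for K,uv in o]),[.42,-.22,.2])
for o in ([(S,A(332,60)),(D,B(737,135))],[(S,A(332,60)),(D,B(737,135)),(C,(275,212))]):
  r=f(o);print(r.x,r.fun.round(1))
r=f([(S,A(97,150)),(D,B(755,40))]);print(r.x,r.fun)
```

```text
2.8 [ 0.42053338 -0.22666981  0.16696612] -0.0001081950162013332 0.0 [0.23816362 0.40285284 0.25073378] [ 0.02687392 -0.02585936  0.02850764]
tcp [218.8  81.7] [533.8 139.9]
tcp+3cm [211.6  56.6] [537.4 119.3]
tabtop [211.7  51.3] [538.3 116.3]
tabbot [223.5  92.3] [531.6 149. ]
[ 0.4197798  -0.22488868  0.2056616 ] [-0. -0. -0.  0.]
[ 0.41863928 -0.22449309  0.2050963 ] [ 0.1 -0.3  0.4  0.4  0.2  0.1]
[ 0.43504115 -0.32144611  0.20441976] [ 0.21078801  0.24026662  0.31174385 -0.22025793]
```

Run:
```python
from h import *
from workcell import telemetry,cams
import cv2
s=telemetry.observe();d=cams.get_image('wrist');C=wcam(d,s);p=np.array(s['ee_pos'])
for z in (0,.01,.02,.03,.04,.05,.06): print(z,proj(C,p+[0,0,z]).round(1))
print('tabtop y+12',proj(C,np.array([.4187,-.2125,.2035])),proj(C,np.array([.4187,-.2365,.2035])))
b=cams.get_image('side')['color'][:,:,::-1];w=d['color'][:,:,::-1]
out=np.zeros((600,800,3),np.uint8)
out[:,:400]=cv2.resize(b[110:190,340:393],(400,600),interpolation=cv2.INTER_CUBIC)
out[:,400:]=cv2.resize(w[190:310,240:320],(400,600),interpolation=cv2.INTER_CUBIC)
out=cv2.convertScaleAbs(out,alpha=2.2,beta=20)
cv2.imwrite('pics/miss2.png',out)
```

```text
0 [281.3 246.2]
0.01 [281.3 253.3]
0.02 [281.3 261.1]
0.03 [281.2 269.8]
0.04 [281.2 279.6]
0.05 [281.1 290.5]
0.06 [281.1 302.9]
tabtop y+12 [282.29028283 250.78256585] [274.62685642 291.91517963]
```

View pics/miss2.png

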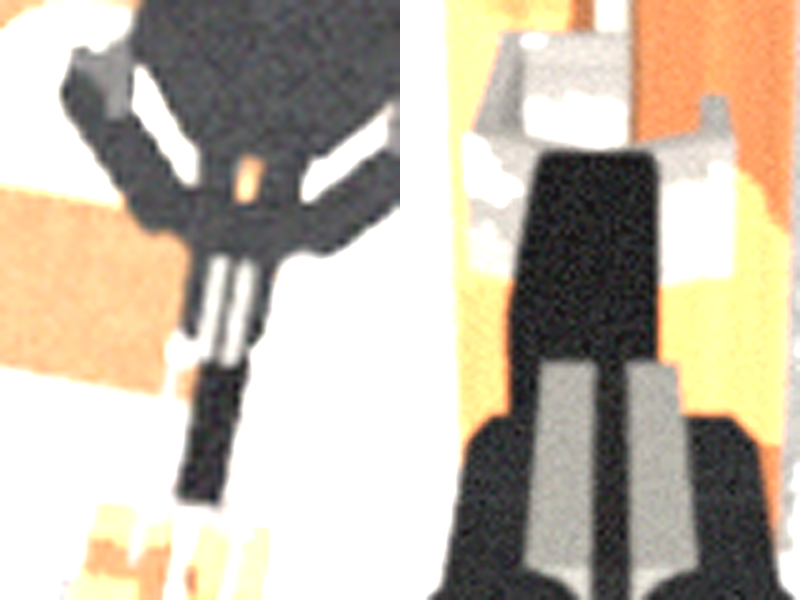

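The fingertips stop about 4 cm short of the reported TCP: they closed just above the tab. I'll check that offset against the open-finger picture.

Run:
```python
from h import *
import pickle,cv2
C=pickle.load(open('wrist1.pkl','rb')); print(C['f'])
p=np.array([.4236,-.2229,.2735]); y=np.array([.986,.167,0]); x=np.array([-.167,.986,0])
for z in (.0,.013,.03,.04,.05,.06): print(z,[proj(C,p+k*.0427*y+.011*x+[0,0,z]).round(0).tolist() for k in (-1,1)])
im=cv2.imread('pics/wrist1.png').mean(2).astype(int)
for r in (276,284,292,300,310): 
  row=im[r]; print(r,[(c,int(row[c])) for c in list(range(140,215,5))+list(range(355,420,5))])
```

```text
320.48574601584477
0.0 [[211.0, 230.0], [351.0, 230.0]]
0.013 [[207.0, 238.0], [356.0, 238.0]]
0.03 [[199.0, 251.0], [363.0, 251.0]]
0.04 [[195.0, 260.0], [368.0, 260.0]]
0.05 [[189.0, 270.0], [374.0, 270.0]]
0.06 [[183.0, 281.0], [380.0, 281.0]]
276 [(140, 76), (145, 76), (150, 70), (155, 72), (160, 77), (165, 76), (170, 68), (175, 65), (180, 66), (185, 30), (190, 71), (195, 76), (200, 73), (205, 61), (210, 86), (355, 132), (360, 131), (365, 135), (370, 132), (375, 129), (380, 60), (385, 82), (390, 85), (395, 133), (400, 131), (405, 136), (410, 134), (415, 137)]
284 [(140, 65), (145, 70), (150, 69), (155, 73), (160, 72), (165, 71), (170, 69), (175, 66), (180, 1), (185, 0), (190, 60), (195, 70), (200, 70), (205, 80), (210, 35), (355, 128), (360, 134), (365, 139), (370, 131), (375, 53), (380, 4), (385, 16), (390, 68), (395, 64), (400, 133), (405, 133), (410, 142), (415, 135)]
292 [(140, 77), (145, 76), (150, 57), (155, 9), (160, 43), (165, 65), (170, 64), (175, 10), (180, 9), (185, 10), (190, 48), (195, 75), (200, 77), (205, 68), (210, 37), (355, 136), (360, 132), (365, 135), (370, 132), (375, 18), (380, 6), (385, 7), (390, 24), (395, 68), (400, 67), (405, 17), (410, 19), (415, 134)]
300 [(140, 69), (145, 39), (150, 12), (155, 43), (160, 65), (165, 66), (170, 10), (175, 10), (180, 14), (185, 12), (190, 26), (195, 77), (200, 75), (205, 73), (210, 75), (355, 137), (360, 129), (365, 137), (370, 133), (375, 1), (380, 8), (385, 6), (390, 11), (395, 29), (400, 64), (405, 63), (410, 15), (415, 12)]
310 [(140, 19), (145, 16), (150, 65), (155, 65), (160, 65), (165, 14), (170, 8), (175, 14), (180, 10), (185, 12), (190, 25), (195, 137), (200, 143), (205, 141), (210, 140), (355, 129), (360, 139), (365, 132), (370, 133), (375, 11), (380, 1), (385, 7), (390, 8), (395, 15), (400, 18), (405, 67), (410, 63), (415, 42)]
```

Request:
jog_arm(
  rows=[
    {"dx": 0, "dy": 0, "dz": -0.05, "rx": 0, "ry": 0, "rz": 0, "claw": 1},
    {"dx": 0, "dy": 0, "dz": -0.05, "rx": 0, "ry": 0, "rz": 0, "claw": 1},
    {"dx": 0, "dy": 0, "dz": -0.05, "rx": 0, "ry": 0, "rz": 0, "claw": 1},
    {"dx": 0, "dy": 0, "dz": -0.05, "rx": 0, "ry": 0, "rz": 0, "claw": 1},
    {"dx": 0, "dy": 0, "dz": -0.05, "rx": 0, "ry": 0, "rz": 0, "claw": 1},
  ],
)

```text
time: 3.52
ee_pos: [0.4204, -0.2266, 0.1817]
ee_rot: [[-0.167, 0.986, -0.001], [0.986, 0.167, 0.0], [0.0, -0.0, -1.0]]
contact_force: [-0.2, -0.1, 0.2]
finger_gap: 0.0854
grip_force: 0.0
```

The offset is confirmed from both the open and closed views: the fingertips really end about 40 mm behind the reported TCP. To get the tips to z = 0.166 I need a reported z of about 0.126. I'll descend with the fingers open, then close.

Request:
jog_arm(
  rows=[
    {"dx": 0, "dy": 0, "dz": 0.08, "rx": 0, "ry": 0, "rz": 0, "claw": 1},
    {"dx": 0, "dy": 0, "dz": 0.14, "rx": 0, "ry": 0, "rz": 0, "claw": 1},
    {"dx": 0, "dy": 0, "dz": 0.18, "rx": 0, "ry": 0, "rz": 0, "claw": 1},
    {"dx": 0, "dy": 0, "dz": 0.18, "rx": 0, "ry": 0, "rz": 0, "claw": 1},
    {"dx": 0, "dy": 0, "dz": 0.18, "rx": 0, "ry": 0, "rz": 0, "claw": 1},
  ],
)

```text
time: 4.15
ee_pos: [0.421, -0.2269, 0.1283]
ee_rot: [[-0.167, 0.986, 0.001], [0.986, 0.167, -0.0], [-0.0, 0.001, -1.0]]
contact_force: [0.6, -0.1, 0.5]
finger_gap: 0.0855
grip_force: 0.0
```

Request:
jog_arm(
  grip_force=60,
  rows=[
    {"dx": 0, "dy": 0, "dz": 0, "rx": 0, "ry": 0, "rz": 0, "claw": 0.5},
    {"dx": 0, "dy": 0, "dz": 0, "rx": 0, "ry": 0, "rz": 0, "claw": 0},
    {"dx": 0, "dy": 0, "dz": 0, "rx": 0, "ry": 0, "rz": 0, "claw": 0},
    {"dx": 0, "dy": 0, "dz": 0, "rx": 0, "ry": 0, "rz": 0, "claw": 0},
    {"dx": 0, "dy": 0, "dz": 0, "rx": 0, "ry": 0, "rz": 0, "claw": 0},
  ],
)

```text
time: 4.78
ee_pos: [0.4212, -0.2269, 0.1282]
ee_rot: [[-0.167, 0.986, 0.001], [0.986, 0.167, -0.001], [-0.001, 0.001, -1.0]]
contact_force: [0.6, -0.6, 1.8]
finger_gap: 0.0153
grip_force: 59.0
```

Request:
jog_arm(
  rows=[
    {"dx": 0, "dy": 0, "dz": -0.04, "rx": 0, "ry": 0, "rz": 0, "claw": 0},
    {"dx": 0, "dy": 0, "dz": -0.09, "rx": 0, "ry": 0, "rz": 0, "claw": 0},
    {"dx": 0, "dy": 0, "dz": -0.15, "rx": 0, "ry": 0, "rz": 0, "claw": 0},
    {"dx": 0, "dy": 0, "dz": -0.22, "rx": 0, "ry": 0, "rz": 0, "claw": 0},
    {"dx": 0, "dy": 0, "dz": -0.263, "rx": 0, "ry": 0, "rz": 0, "claw": 0},
  ],
)

```text
time: 5.4
ee_pos: [0.4202, -0.2268, 0.2084]
ee_rot: [[-0.167, 0.986, 0.0], [0.986, 0.167, -0.0], [-0.001, 0.0, -1.0]]
contact_force: [-0.4, -0.6, -1.9]
finger_gap: 0.0154
grip_force: 59.0
```

Request:
jog_arm(
  rows=[
    {"dx": 0.02, "dy": 0.09, "dz": 0, "rx": 0, "ry": 0, "rz": 0.014, "claw": 0},
    {"dx": 0.04, "dy": 0.19, "dz": 0, "rx": 0, "ry": 0, "rz": 0.028, "claw": 0},
    {"dx": 0.06, "dy": 0.28, "dz": 0, "rx": 0, "ry": 0, "rz": 0.042, "claw": 0},
    {"dx": 0.079, "dy": 0.347, "dz": 0, "rx": 0, "ry": 0, "rz": 0.054, "claw": 0},
    {"dx": 0.079, "dy": 0.347, "dz": 0, "rx": 0, "ry": 0, "rz": 0.054, "claw": 0},
  ],
)

```text
time: 6.02
ee_pos: [0.5202, -0.1847, 0.2069]
ee_rot: [[-0.086, 0.996, -0.0], [0.996, 0.086, 0.0], [0.0, -0.0, -1.0]]
contact_force: [-0.7, -0.5, -0.4]
finger_gap: 0.0154
grip_force: 59.0
```

Run:
```python
from h import *
from workcell import telemetry,cams
import cv2
s=telemetry.observe();d=cams.get_image('wrist');C=wcam(d,s);p=np.array(s['ee_pos']);print(p)
w=d['color'][:,:,::-1].copy();a=cams.get_image('scene')['color'][:,:,::-1].copy();b=cams.get_image('side')['color'][:,:,::-1].copy()
R=np.array([[.9966,-.083,0],[.083,.9966,0],[0,0,1]]);o=np.array([.583,-.2287,.19])
t=p+R@[0,.002,0]; t[2]=p[2]-.1162; print('tag in rail',R.T@(t-o))
for im,K in ((w,C),(a,S),(b,D)):
    for l in ([0,0,0],[0,.1,0],[0,.2,0]): cv2.circle(im,tuple(int(round(v)) for v in proj(K,o+R@l)),1,(0,0,255),-1)
    for l in ([0,-.03,0],[0,.03,0],[0,-.03,.08],[0,.03,.08],[.016,0,.114],[-.016,0,.138]): cv2.circle(im,tuple(int(round(v)) for v in proj(K,t+R@l)),1,(0,255,0),-1)
out=np.zeros((600,800,3),np.uint8)
out[:300,:400]=cv2.resize(a[120:270,160:360],(400,300),interpolation=cv2.INTER_CUBIC)
out[:300,400:]=cv2.resize(b[110:260,230:430],(400,300),interpolation=cv2.INTER_CUBIC)
out[300:,:400]=cv2.resize(w,(400,300))
out[300:,400:]=cv2.resize(w[140:290,200:400],(400,300),interpolation=cv2.INTER_CUBIC)
cv2.imwrite('pics/stage.png',out)
```

```text
[ 0.52018349 -0.18467647  0.20691032]
tag in rail [-0.05894898  0.05108783 -0.09928968]
```

View pics/stage.png

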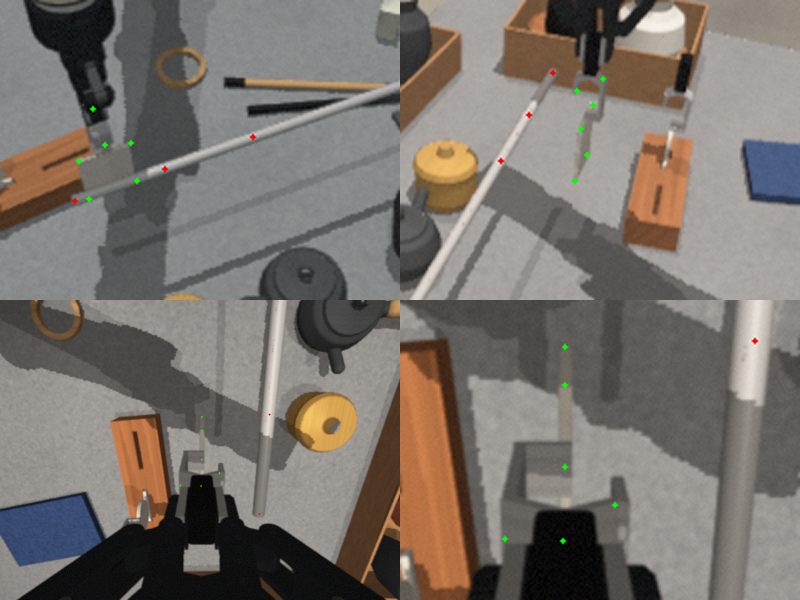

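The picture shows the tag held upright and matching my model. The red axis marks sit on the bar, and the lip and plate marks line up with the tag. I'll enter sideways, 59 mm in rail +x.

Request:
jog_arm(
  rows=[
    {"dx": 0, "dy": 0.05, "dz": 0, "rx": 0, "ry": 0, "rz": 0, "claw": 0},
    {"dx": 0, "dy": 0.1, "dz": 0, "rx": 0, "ry": 0, "rz": 0, "claw": 0},
    {"dx": 0, "dy": 0.15, "dz": 0, "rx": 0, "ry": 0, "rz": 0, "claw": 0},
    {"dx": 0, "dy": 0.197, "dz": 0, "rx": 0, "ry": 0, "rz": 0, "claw": 0},
    {"dx": 0, "dy": 0.197, "dz": 0, "rx": 0, "ry": 0, "rz": 0, "claw": 0},
  ],
)

```text
time: 6.8
ee_pos: [0.5798, -0.1804, 0.2067]
ee_rot: [[-0.085, 0.996, 0.001], [0.996, 0.085, 0.0], [-0.0, 0.001, -1.0]]
contact_force: [-0.0, 0.0, -1.7]
finger_gap: 0.0153
grip_force: 59.0
```

Request:
jog_arm(
  rows=[
    {"dx": 0, "dy": 0, "dz": 0.03, "rx": 0, "ry": 0, "rz": 0, "claw": 0},
    {"dx": 0, "dy": 0, "dz": 0.06, "rx": 0, "ry": 0, "rz": 0, "claw": 0},
    {"dx": 0, "dy": 0, "dz": 0.085, "rx": 0, "ry": 0, "rz": 0, "claw": 0},
    {"dx": 0, "dy": 0, "dz": 0.1, "rx": 0, "ry": 0, "rz": 0, "claw": 0},
    {"dx": 0, "dy": 0, "dz": 0.1, "rx": 0, "ry": 0, "rz": 0, "claw": 0},
  ],
)

```text
time: 7.42
ee_pos: [0.5777, -0.1809, 0.1764]
ee_rot: [[-0.083, 0.997, -0.001], [0.997, 0.083, 0.0], [0.0, -0.001, -1.0]]
contact_force: [0.2, 0.1, -1.2]
finger_gap: 0.015
grip_force: 58.9
```

Request:
jog_arm(
  rows=[
    {"dx": 0, "dy": 0, "dz": 0.003, "rx": 0, "ry": 0, "rz": 0, "claw": 0},
    {"dx": 0, "dy": 0, "dz": 0.006, "rx": 0, "ry": 0, "rz": 0, "claw": 0},
    {"dx": 0, "dy": 0, "dz": 0.008, "rx": 0, "ry": 0, "rz": 0, "claw": 0},
    {"dx": 0, "dy": 0, "dz": 0.01, "rx": 0, "ry": 0, "rz": 0, "claw": 0},
    {"dx": 0, "dy": 0, "dz": 0.01, "rx": 0, "ry": 0, "rz": 0, "claw": 0},
  ],
)

```text
time: 8.05
ee_pos: [0.5786, -0.1811, 0.1756]
ee_rot: [[-0.083, 0.997, 0.001], [0.997, 0.083, -0.0], [-0.0, 0.001, -1.0]]
contact_force: [-2.3, 1.1, 8.3]
finger_gap: 0.0152
grip_force: 60.5
```

Run:
```python
from h import *
from workcell import telemetry,cams
import cv2
s=telemetry.observe();p=np.array(s['ee_pos']);print(p,s['contact_force'])
a=cams.get_image('scene')['color'][:,:,::-1].copy();b=cams.get_image('side')['color'][:,:,::-1].copy();w=cams.get_image('wrist')['color'][:,:,::-1]
out=np.zeros((600,800,3),np.uint8)
out[:300,:400]=cv2.resize(a[150:240,190:310],(400,300),interpolation=cv2.INTER_CUBIC)
out[:300,400:]=cv2.resize(b[130:220,250:370],(400,300),interpolation=cv2.INTER_CUBIC)
out[300:,:400]=cv2.resize(w,(400,300))
out[300:,400:]=cv2.resize(w[160:310,200:400],(400,300),interpolation=cv2.INTER_CUBIC)
cv2.imwrite('pics/hooked.png',out)
# centre line of knob from initial views + teapot target
o=np.array([.583,-.2287]);ya=np.array([-.083,.9966]);print('tea along',(np.array([.6898,-.0062])-o)@ya,'tag along',(p[:2]-o)@ya+.002)
```

```text
[ 0.57855693 -0.18109587  0.17557507] [-2.34020603  1.11434187  8.26888098]
tea along 0.2128791 tag along 0.04981105033550178
```

View pics/hooked.png

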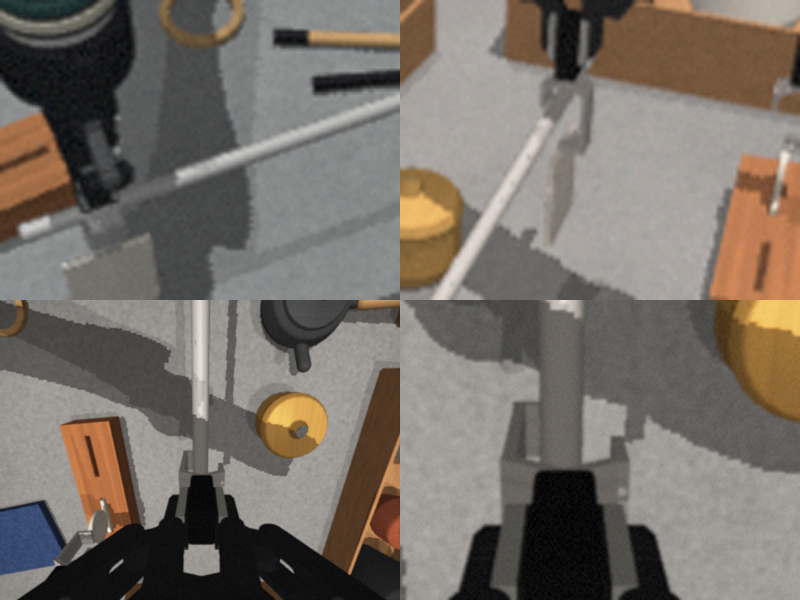

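The picture shows the bar inside the hook between leg and lip, parallel to the tool, with 8 N of contact. I'll unload slightly and slide 163 mm along the rail.

Request:
jog_arm(
  rows=[
    {"dx": 0, "dy": 0, "dz": -0.004, "rx": 0, "ry": 0, "rz": 0, "claw": 0},
    {"dx": 0.05, "dy": 0, "dz": -0.006, "rx": 0, "ry": 0, "rz": 0, "claw": 0},
    {"dx": 0.12, "dy": 0, "dz": -0.006, "rx": 0, "ry": 0, "rz": 0, "claw": 0},
    {"dx": 0.2, "dy": 0, "dz": -0.006, "rx": 0, "ry": 0, "rz": 0, "claw": 0},
    {"dx": 0.27, "dy": 0, "dz": -0.006, "rx": 0, "ry": 0, "rz": 0, "claw": 0},
  ],
)

```text
time: 8.82
ee_pos: [0.5709, -0.0974, 0.1753]
ee_rot: [[-0.085, 0.996, -0.001], [0.996, 0.085, 0.001], [0.001, -0.001, -1.0]]
contact_force: [-0.4, 0.0, -1.5]
finger_gap: 0.0151
grip_force: 59.0
```

Request:
jog_arm(
  rows=[
    {"dx": 0.07, "dy": 0, "dz": 0, "rx": 0, "ry": 0, "rz": 0, "claw": 0},
    {"dx": 0.14, "dy": 0, "dz": 0, "rx": 0, "ry": 0, "rz": 0, "claw": 0},
    {"dx": 0.21, "dy": 0, "dz": 0, "rx": 0, "ry": 0, "rz": 0, "claw": 0},
    {"dx": 0.26, "dy": 0, "dz": 0, "rx": 0, "ry": 0, "rz": 0, "claw": 0},
    {"dx": 0.26, "dy": 0, "dz": 0, "rx": 0, "ry": 0, "rz": 0, "claw": 0},
  ],
)

```text
time: 9.45
ee_pos: [0.5648, -0.0205, 0.1755]
ee_rot: [[-0.086, 0.996, -0.0], [0.996, 0.086, 0.001], [0.001, -0.0, -1.0]]
contact_force: [0.2, -0.1, -0.2]
finger_gap: 0.0155
grip_force: 59.0
```

Run:
```python
from h import *
from workcell import telemetry,cams
import cv2
s=telemetry.observe();d=cams.get_image('wrist');C=wcam(d,s);p=np.array(s['ee_pos']);print(p,s['contact_force'])
w=d['color'][:,:,::-1].copy();a=cams.get_image('scene')['color'][:,:,::-1].copy();b=cams.get_image('side')['color'][:,:,::-1].copy()
o=np.array([.583,-.2287]);ya=np.array([-.083,.9966]);print('tag along',(p[:2]-o)@ya+.002)
for im,K in ((w,C),(a,S),(b,D)):
  for q in ([.6898,-.0062,.096],[.6898,-.0062,.04]): cv2.circle(im,tuple(int(round(v)) for v in proj(K,np.array(q))),1,(0,0,255),-1)
out=np.zeros((600,800,3),np.uint8)
out[:300,:400]=cv2.resize(a[170:302,240:416],(400,300),interpolation=cv2.INTER_CUBIC)
out[:300,400:]=cv2.resize(b[150:282,170:346],(400,300),interpolation=cv2.INTER_CUBIC)
out[300:,:400]=cv2.resize(w,(400,300))
out[300:,400:]=cv2.resize(w[100:280,300:540],(400,300),interpolation=cv2.INTER_CUBIC)
cv2.imwrite('pics/slid.png',out)
```

```text
[ 0.56480541 -0.0205221   0.17552942] [ 0.24639338 -0.12974737 -0.23684723]
tag along 0.21098024911344135
```

View pics/slid.png

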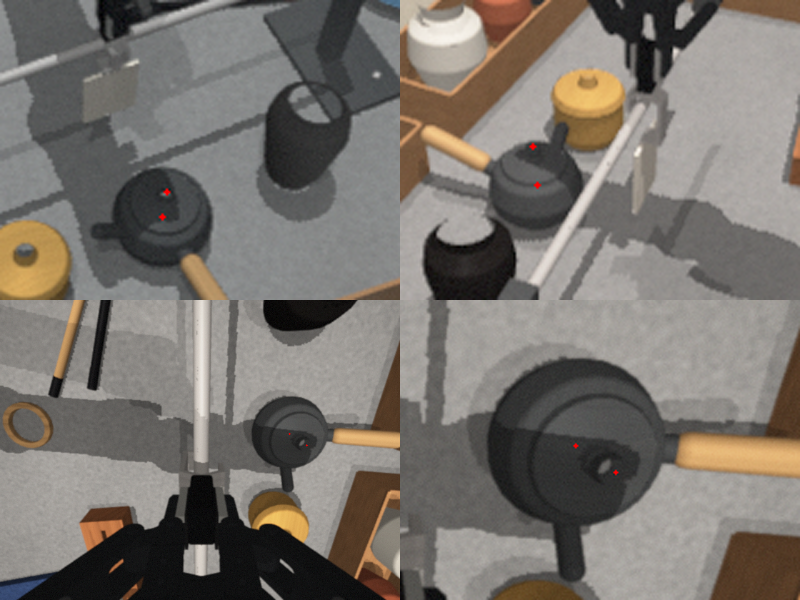

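The tag hangs in front of the teapot. The wrist view puts the knob and body about 3 mm further in +y than my estimate, so I'll nudge 5 mm, set down lightly and release.

Request:
jog_arm(
  rows=[
    {"dx": 0.008, "dy": 0, "dz": 0, "rx": 0, "ry": 0, "rz": 0, "claw": 0},
    {"dx": 0.016, "dy": 0, "dz": 0, "rx": 0, "ry": 0, "rz": 0, "claw": 0},
    {"dx": 0.016, "dy": 0, "dz": 0.002, "rx": 0, "ry": 0, "rz": 0, "claw": 0},
    {"dx": 0.016, "dy": 0, "dz": 0.003, "rx": 0, "ry": 0, "rz": 0, "claw": 0},
    {"dx": 0.016, "dy": 0, "dz": 0.003, "rx": 0, "ry": 0, "rz": 0, "claw": 0},
  ],
)

```text
time: 10.22
ee_pos: [0.5646, -0.0176, 0.1753]
ee_rot: [[-0.083, 0.997, 0.0], [0.997, 0.083, 0.0], [0.0, 0.0, -1.0]]
contact_force: [-2.2, 1.0, 4.8]
finger_gap: 0.015
grip_force: 59.9
```

Request:
jog_arm(
  grip_force=20,
  rows=[
    {"dx": 0, "dy": 0, "dz": 0, "rx": 0, "ry": 0, "rz": 0, "claw": 0.1},
    {"dx": 0, "dy": 0, "dz": 0, "rx": 0, "ry": 0, "rz": 0, "claw": 0.25},
    {"dx": 0, "dy": 0, "dz": 0, "rx": 0, "ry": 0, "rz": 0, "claw": 0.4},
    {"dx": 0, "dy": 0, "dz": 0, "rx": 0, "ry": 0, "rz": 0, "claw": 0.7},
    {"dx": 0, "dy": 0, "dz": 0, "rx": 0, "ry": 0, "rz": 0, "claw": 0.9},
  ],
)

```text
time: 10.85
ee_pos: [0.5645, -0.0178, 0.1745]
ee_rot: [[-0.083, 0.997, -0.0], [0.997, 0.083, -0.0], [-0.0, -0.0, -1.0]]
contact_force: [0.3, 0.6, 0.5]
finger_gap: 0.069
grip_force: 0.0
```

Request:
jog_arm(
  rows=[
    {"dx": 0, "dy": 0, "dz": 0, "rx": 0, "ry": 0, "rz": 0, "claw": 0.9},
    {"dx": 0, "dy": 0, "dz": -0.05, "rx": 0, "ry": 0, "rz": 0, "claw": 0.9},
    {"dx": 0, "dy": 0, "dz": -0.13, "rx": 0, "ry": 0, "rz": 0, "claw": 0.9},
    {"dx": 0, "dy": 0, "dz": -0.25, "rx": 0, "ry": 0, "rz": 0, "claw": 0.9},
    {"dx": 0, "dy": 0, "dz": -0.35, "rx": 0, "ry": 0, "rz": 0, "claw": 0.9},
  ],
)

```text
time: 11.48
ee_pos: [0.565, -0.0177, 0.2822]
ee_rot: [[-0.083, 0.997, 0.002], [0.997, 0.083, 0.0], [-0.0, 0.002, -1.0]]
contact_force: [1.3, 0.5, -0.1]
finger_gap: 0.0769
grip_force: 0.0
```

Request:
jog_arm(
  rows=[
    {"dx": 0, "dy": 0, "dz": 0, "rx": 0, "ry": 0, "rz": 0, "claw": 0.9},
    {"dx": 0, "dy": 0, "dz": 0, "rx": 0, "ry": 0, "rz": 0, "claw": 0.9},
    {"dx": 0, "dy": 0, "dz": 0, "rx": 0, "ry": 0, "rz": 0, "claw": 0.9},
    {"dx": 0, "dy": 0, "dz": 0, "rx": 0, "ry": 0, "rz": 0, "claw": 0.9},
    {"dx": 0, "dy": 0, "dz": 0, "rx": 0, "ry": 0, "rz": 0, "claw": 0.9},
  ],
)

```text
time: 12.1
ee_pos: [0.5642, -0.0177, 0.2791]
ee_rot: [[-0.083, 0.997, -0.001], [0.997, 0.083, -0.0], [-0.0, -0.001, -1.0]]
contact_force: [0.6, 0.4, 0.5]
finger_gap: 0.0769
grip_force: 0.0
```

Run:
```python
from workcell import telemetry,cams
import cv2,numpy as np,time
from h import *
g=lambda n:cams.get_image(n)['color'][:,:,::-1].copy()
s0=g('side')
for _ in range(8): g('wrist')
a,b,w=g('scene'),g('side'),g('wrist')
print(telemetry.observe()['time'],'side motion',np.abs(s0.astype(int)-b).max(2)[170:260,260:340].mean())
o=np.array([.583,-.2287,0]);t=o+.2155*np.array([-.083,.9966,0])
for im,K in ((a,S),(b,D)):
  for l in (-.03,.03):
    for z in (.059,.139): cv2.circle(im,tuple(int(round(v)) for v in proj(K,t+l*np.array([-.083,.9966,0])+[0,0,z])),1,(0,255,0),-1)
out=np.zeros((600,800,3),np.uint8)
out[:300,:400]=cv2.resize(a[130:280,210:410],(400,300),interpolation=cv2.INTER_CUBIC)
out[:300,400:]=cv2.resize(b[130:280,170:370],(400,300),interpolation=cv2.INTER_CUBIC)
out[300:,:400]=cv2.resize(w,(400,300))
cv2.imwrite('pics/final.png',out)
```

```text
12.7 side motion 2.5770833333333334
```

View pics/final.png

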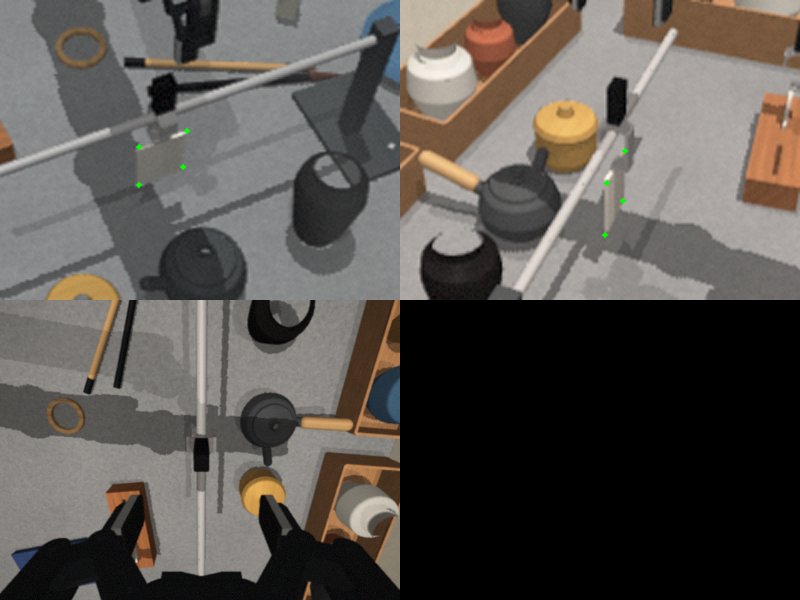

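The picture shows the tag hanging straight at the planned spot: the corner marks match the plate and the gripper is well clear. I'll wait a little so any sway dies down, then hand in.

Request:
jog_arm(
  rows=[
    {"dx": 0, "dy": 0, "dz": 0, "rx": 0, "ry": 0, "rz": 0, "claw": 0.9},
    {"dx": 0, "dy": 0, "dz": 0, "rx": 0, "ry": 0, "rz": 0, "claw": 0.9},
    {"dx": 0, "dy": 0, "dz": 0, "rx": 0, "ry": 0, "rz": 0, "claw": 0.9},
    {"dx": 0, "dy": 0, "dz": 0, "rx": 0, "ry": 0, "rz": 0, "claw": 0.9},
    {"dx": 0, "dy": 0, "dz": 0, "rx": 0, "ry": 0, "rz": 0, "claw": 0.9},
  ],
)

```text
time: 13.32
ee_pos: [0.5645, -0.0177, 0.2797]
ee_rot: [[-0.083, 0.997, -0.0], [0.997, 0.083, -0.0], [-0.0, -0.0, -1.0]]
contact_force: [0.6, -0.2, -0.1]
finger_gap: 0.0766
grip_force: 0.0
```

Run:
```python
from workcell import telemetry,cams,hand_in
import numpy as np
g=lambda n:cams.get_image(n)['color'].astype(int)
k=[g('side') for _ in range(40)]
m=lambda i,j,r,c:np.abs(k[i]-k[j])[r,c].mean()
for j in (3,6,10,20,39): print(j,m(0,j,slice(170,260),slice(265,290)),m(0,j,slice(300,390),slice(400,425)))
print(hand_in())
```

```text
3 2.0733333333333333 1.707851851851852
6 1.952 1.6835555555555555
10 2.0045925925925925 1.651851851851852
20 1.9794074074074075 1.720888888888889
39 1.9805925925925927 1.6466666666666667
the job is handed in; nothing more can be done
None
```

I hooked the rectangular lot tag on about 5 cm from the rail's open end, slid it along and left it hanging still in front of the teapot (within a few millimetres by my measurement); the job is handed in, but no verdict was shown.

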